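# Fetch the back stamp from the fork rack and ink it

## Task

I need the round-handled stamp from the back of the stamp rack: take off the two stamps hanging in front of it and stand both on the rubber mat, then stand the round one squarely on the felt of the ink pad, fully inside the rim. Then hang the other two back in the rack exactly where each of them hung before, in the same order, and leave the glue stick and the small wooden box alone.

Things in the scene. Friction and masses are not known exactly. Their poses are not given: they have to be found in the camera images.
- rack: Fixed dark steel fork rack 236x116x78 mm. Origin: on the desk under the slot, 110 mm from the back edge; -x out of the open mouth, +x to the closed back. Two level prongs along x, tops 78 mm up, 8 mm thick, 16 mm wide, a 26 mm slot between (y = 0). Stamps hang neck in slot, collar on prongs, at x = -0.071 (front), -0.013 (middle), +0.045 m (back), underside 20 mm and grip point 112 mm up.
- rack_mouth (a point): Mouth of the rack: on the slot's centre line at the prong tips (rack x = -0.124), at prong-top height. Mounts are wider than the slot: a stamp only comes out here, lifted about 12 mm (24 mm at most) to pass 5 mm high stop pegs on the prongs 20 mm inside, and is clear when its axis is 35 mm outside. It is hung the same way back. Same axes as the rack.
- round_stamp_grip (a point): Hand stamp, 116 mm tall. Hangs at the back at the start. Wooden handle: round, 27 mm wide. Below it a collar disc 46 mm wide, 5 mm thick (underside 58 mm above the stamp's underside), a steel neck 12 mm wide, and a black mount, round, 40 mm wide, 24 mm high. The point is on the axis at mid-handle, 92 mm above the stamp's underside; z up.
- square_stamp_grip (a point): Hand stamp, 116 mm tall. Starts in the front or the middle place. Wooden handle: square, 34 x 34 mm. Below it a collar disc 46 mm wide, 5 mm thick (underside 58 mm above the stamp's underside), a steel neck 12 mm wide, and a black mount, 40 x 40 mm, 24 mm high. The point is on the axis at mid-handle, 92 mm above the stamp's underside; z up; x, y square to the handle; x roughly along the slot at the start.
- oblong_stamp_grip (a point): Hand stamp, 116 mm tall. Starts in the front or the middle place. Wooden handle: a slab 46 (x) by 20 (y) mm. Below it a collar disc 46 mm wide, 5 mm thick (underside 58 mm above the stamp's underside), a steel neck 12 mm wide, and a black mount, 50 (x) x 34 (y) mm, 24 mm high. The point is on the axis at mid-handle, 92 mm above the stamp's underside; z up; x roughly along the slot at the start.
- mat: Black rubber stamping mat fixed on the desk beside the rack, 180 mm (x) by 120 mm (y), 4 mm thick, with a thin light border line. Origin: middle of its underside; z up. Its place and that of the ink pad may be exchanged.
- ink_pad: Open ink pad tin fixed on the desk beside the rack, 80 mm (x) by 116 mm (y); the felt, 70 by 106 mm inside the rim, has its top 9 mm above the desk and the rim stands 4 mm above the felt. Origin: middle of the tin's underside, below the middle of the felt; z up; the lid is folded back on the +x side and rises to about 45 mm.
- glue_stick: Bystander: glue stick standing on the desk, 24 mm in diameter, 92 mm tall. Origin: middle of its underside.
- lid_box: Bystander: small cream wooden box with a shut lid on the desk, 77 (x) x 113 (y) x 55 mm. Origin: middle of its underside.
Things that resemble listed ones, but are neither listed nor needed, are in the scene too. What is shaped like the part that bears oblong_stamp_grip but green, orange or purple is not meant.

How it is judged:
On the way, in this order (a step that is already met when the one before it is completed fails the run):
1. the square-handled and the oblong-handled stamp both stand upright on the rubber mat (x of square_stamp_grip in the frame of mat between -0.085 and 0.085 m and y of square_stamp_grip in the frame of mat between -0.055 and 0.055 m and z of each of square_stamp_grip, oblong_stamp_grip in the frame of mat below 0.1 m and angle between each of square_stamp_grip, oblong_stamp_grip's own z axis and vertical below 0.08 rad and linear speed of each of square_stamp, oblong_stamp below 0.02 m/s and x of oblong_stamp_grip in the frame of mat between -0.085 and 0.085 m and y of oblong_stamp_grip in the frame of mat between -0.055 and 0.055 m), for 0.2 s.
2. the round-handled stamp stands upright on the felt of the ink pad, inside the rim (x of round_stamp_grip in the frame of ink_pad between -0.015 and 0.015 m and y of round_stamp_grip in the frame of ink_pad between -0.033 and 0.033 m and z of round_stamp_grip in the frame of ink_pad below 0.1045 m and angle between round_stamp_grip's own z axis and vertical below 0.08 rad and linear speed of round_stamp below 0.02 m/s), for 0.2 s.
At the end, for the whole second after the job is handed in: The round-handled stamp stands upright on the felt inside the rim (within 15 mm of the middle along the pad's x, 33 mm along y); the other two hang upright in the rack, each grip point within 15 mm of where it was at the start; all at rest (upright: within 0.08 rad) (all of step 2 and distance of each of square_stamp_grip, oblong_stamp_grip from where it was at the start of the episode below 0.015 m and angle between each of square_stamp_grip, oblong_stamp_grip's own z axis and vertical below 0.08 rad and linear speed of each of square_stamp, oblong_stamp below 0.02 m/s); the robot touches nothing.
It fails at once if the glue stick was moved by more than 10 mm (distance of glue_stick from where it was at the start of the episode above 0.01 m).
It fails at once if the small wooden box was moved by more than 10 mm (distance of lid_box from where it was at the start of the episode above 0.01 m).
It also fails if it takes over 115 s, if anything falls off the work surface, if the arm or the gripper's body presses on something with over 40 N, if the wrist force passes 120 N, or if a joint passes its speed limit or range.

## Robot

A 6-joint arm with a two-finger parallel gripper is mounted at the origin on the work surface; the furniture and walls round the work are solid. World frame = base frame: x ahead of the robot, y to its left, z up, the work surface at z = 0. Lengths are in m, angles in rad, forces in N, time in s.
With the tool pointing down it reaches from about 0.375 to 0.975 m from the base axis. Payload 3.8 kg.
Tool frame: the origin (TCP) lies on the centre line of the jaws, within the pads' length; the fingertips stand 8 mm ahead of it and the grasp point (between the pads) lies 11 mm behind it; z points along the fingers, y is the line along which they close (so a half turn about z gives the same grasp; the last joint's range is limited). The gripper opens to 85 mm and grips with 20 to 120 N. Pads are 22 mm wide; open, the fingers measure 114 mm over their backs; the gripper's body (76 mm by 85 mm) begins 54 mm behind the grasp point. The pads swing forward as they close: fully open they stand 13 mm farther back than shut.
Start: joints at [-1.369, 0.264, 1.604, -0, 1.274, -0.037], TCP at [0.16, -0.656, 0.239] pointing down, gripper open.
Joint ranges: [-2.63, 2.63], [-0.94, 2.18], [0.31, 2.57], [-1.31, 4.45], [0, 2.66], [-2.55, 2.55]. Speed limits (rad/s): [2.57, 2.57, 3.14, 3.14, 3.14, 3.14].

## Interface

Orientations are given as a unit quaternion [w, x, y, z].
In Python, from station import bot, optics gives the robot as it stands.
- The arm moves only by the shell command python3 -m pendant 'ROWS' [OPENING] [FORCE]. ROWS is a JSON object of lists of equal length, an entry for each row: "slide": the shift along the tool's x, y, z in cm, a list of three; "spin": the turn about the tool's z in rad. A call has 1 to 10 rows; each row shifts and turns the commanded pose from where the row before left it, along the tool's axes as they then stand; what a row does not reach is not made up. A row lasts 1/8 s, in which the tool goes at most 62.5 mm and 10.7 degrees, less where a joint would pass 70% of its speed; a pose out of reach is approached as far as the arm can. A call is refused whole if a number of a shift passes 6.25 or a number of a turn 0.188, either way. A call with a gripper value outside its range is refused whole. OPENING is the opening, from 0 (shut) to 1 (fully open), set as the call begins (- or left out, the last holds). The fingers move at their own pace and stop on an object; FORCE is the grip in N (left out, the last holds). Time passes only in rows, so rows that do not move let the fingers close. It gives the time, the measured TCP pose, the force, the opening and the grip force at its end, in the units of the state.
- bot.sense(): the state, without advancing time (a new reading comes with each control period).
- optics.camera(name): name is "scene" or "top" or "wrist"; returns (picture, depth): 480x640x3 uint8, red, green, blue; 480x640 float32, m along the optical axis (not along the pixel's ray), 0 where there is no reading.
- optics.calibration(name): a dict with "fx", "fy", "cx", "cy" (pixels), "k1" (the pictures are not rectified: a ray, as slopes to the right and down, at radius r is drawn at 1 + k1 r^2 times it, then the intrinsics apply), "rvec" (rotation vector, rad) and "tvec" (3), from world to camera coordinates, as OpenCV has them. Camera axes: x right, y down, z forward; pixel columns grow to the right and rows downward; lengths in m; the calibration is good to about 2 mm. A picture is of the moment at which its call begins: read the wrist's pose just before it. calibration takes no time and is no camera call; for the wrist camera it gives the pose at the moment of the call.
- bot.sign_off(): hands the job in; it is judged then, once.
The state is a dict: "clock": time; "qpos": joint angles; "joint_velocities": joint speeds; "effort": joint torques, N m; "eef_pos": TCP position; "ee_rot": TCP orientation; "ft_force": force on the tool from outside, world axes, zero at the start; "ft_torque": the same for the moment, N m; "grip_width": finger opening in m; "gripper_force": force on a finger pad.
Only numpy, scipy, OpenCV 4.12 (cv2) and the standard library are available. Lean on these libraries where they do the work, as an engineer would, in place of code of your own. Each camera call takes 0.05 s, during which the arm holds its last target. There are 200 camera calls.

## Working session

There is one attempt and no reset: what is moved stays moved. The work goes in short steps, Python scripts to look and compute and a shell command to move; the robot and the scene stay as the last step left them, time stands still between calls to the robot, and variables do not carry over. Pictures are saved under pics/ and viewed, at most 14 in all, crops included, and the job is handed in when it is done.

```bash
ls; mkdir -p pics; python3 - <<'E'
from station import bot, optics
import cv2
for n in ("scene","top"):
    p,d=optics.camera(n); cv2.imwrite(f"pics/{n}0.png",p[:,:,::-1]); 
    import numpy as np; np.savez(f"{n}0.npz",p=p,d=d); print(optics.calibration(n))
s=bot.sense(); print(s)
E
```

```text
pics
{'fx': 547.7773842704466, 'fy': 547.7773842704466, 'cx': 321.0898461464384, 'cy': 235.22101975171887, 'k1': -0.0785019033732294, 'rvec': array([ 0.85870374, -2.61415989,  0.94669287]), 'tvec': array([0.35658852, 0.35637545, 0.8621605 ])}
{'fx': 540.1590170680511, 'fy': 540.1590170680511, 'cx': 324.05186536665326, 'cy': 242.0403867847961, 'k1': -0.01820060866574311, 'rvec': array([ 2.1278272 , -2.12255361,  0.14506493]), 'tvec': array([-0.09337291,  0.56193609,  1.12795173])}
{'clock': 0.1, 'qpos': array([-1.36889323e+00,  2.64694821e-01,  1.60522957e+00,  7.32747464e-06,
        1.27373728e+00, -3.68543986e-02]), 'joint_velocities': array([-0.000708  , -0.00074165, -0.00288715, -0.0015784 ,  0.00110525,
        0.00150081]), 'effort': array([ 1.35890637e-04, -5.16705287e+01, -3.68590271e+01, -6.14856390e-05,
        6.25978821e-03,  1.99204288e-05]), 'eef_pos': array([ 0.15953418, -0.65520588,  0.23807932]), 'ee_rot': array([-1.03127350e-03,  9.92882413e-01,  1.19094266e-01, -8.17847784e-05]), 'ft_force': array([ 0.68699837, -1.15726905, -0.07876613]), 'ft_torque': array([ 3.50104101e-02, -2.37053605e-03, -7.19682951e-05]), 'gripper_force': 0.0, 'grip_width': 0.08517141407132175}
```

View pics/scene0.png

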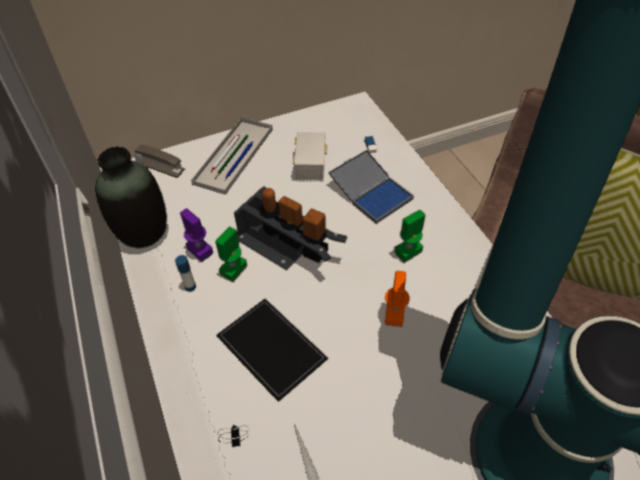

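View pics/top0.png

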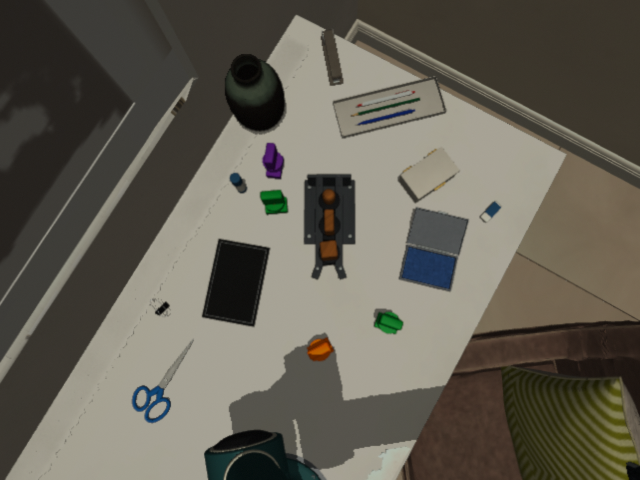

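The scene view and the top view agree. In the top view, the brown stamps in the rack are the square one in front (330,252), the oblong in the middle (329,222) and the round at the back (329,197). The mat is at (237,282), the ink pad felt at (428,268) with its lid up-image, and the mouth is at (330,275). The green (274,202), (388,322), orange (320,348) and purple (272,160) look-alikes are not meant.

```bash
cat > h.py <<'E'
import numpy as np, cv2
from station import bot, optics
from scipy.spatial.transform import Rotation as R
def rays(c,uv):
    uv=np.atleast_2d(np.asarray(uv,float)); K=np.array([[c['fx'],0,c['cx']],[0,c['fy'],c['cy']],[0,0,1]])
    n=cv2.undistortPoints(uv[:,None],K,np.array([c['k1'],0,0,0.]))[:,0]
    Rm=R.from_rotvec(c['rvec']).as_matrix()
    return -Rm.T@c['tvec'], np.c_[n,np.ones(len(n))]@Rm   # origin, dirs (unit depth)
def plane(c,uv,z):
    o,d=rays(c,uv); return o+d*((z-o[2])/d[:,2])[:,None]
def cloud(c,mask,depth):
    v,u=np.nonzero(mask&(depth>0)); o,d=rays(c,np.c_[u,v]); return o+d*depth[v,u][:,None],np.c_[u,v]
def rect(P):
    (c,wh,a)=cv2.minAreaRect(P[:,:2].astype(np.float32)*1000); return np.array(c)/1000,np.array(wh)/1000,a
def tool():
    s=bot.sense(); q=s['ee_rot']; return s['eef_pos'],R.from_quat([q[1],q[2],q[3],q[0]]).as_matrix()
E
python3 - <<'E'
from h import *
f=np.load('top0.npz');p=f['p'];d=f['d'];c=optics.calibration('top')
hsv=cv2.cvtColor(p,cv2.COLOR_RGB2HSV);H,S,V=cv2.split(hsv)
yy,xx=np.mgrid[:480,:640]
def box(a,b,e,g): return (xx>=a)&(xx<b)&(yy>=e)&(yy<g)
def big(m):
    n,l,st,_=cv2.connectedComponentsWithStats(m.astype(np.uint8)); return l==1+np.argmax(st[1:,4])
m=big((V<90)&box(190,285,225,340)); v,u=np.nonzero(m); P=plane(c,np.c_[u,v],.004); print('mat',rect(P))
m=big((S>120)&(H>95)&(H<125)&box(390,475,230,300)); v,u=np.nonzero(m);P=plane(c,np.c_[u,v],.009); print('felt',rect(P))
m=(H<20)&(S>100)&box(300,360,180,270)&(V>50)
n,l,st,ce=cv2.connectedComponentsWithStats(m.astype(np.uint8)); 
for i in range(1,n):
    if st[i,4]>30:
        P,uv=cloud(c,l==i,d); z=np.percentile(P[:,2],90); Q=P[abs(P[:,2]-z)<.006]; print('st',st[i],z,rect(Q),Q.mean(0))
P,uv=cloud(c,(V<110)&box(295,365,165,285),d)
Q=P[abs(P[:,2]-.078)<.008]; print('rack',rect(Q),Q.min(0),Q.max(0))
for name,b in (('box',box(390,465,140,205)),('glue',box(225,250,168,195))):
    P,uv=cloud(c,b,d); Q=P[P[:,2]>.03]; print(name,rect(Q),Q[:,2].max())
P,uv=cloud(c,box(395,475,200,295),d); Q=P[P[:,2]>.025]; print('lid',rect(Q),Q[:,2].max())
cv2.imwrite('pics/rk.png',cv2.resize(p[160:290,290:370,::-1],None,fx=4.5,fy=4.5,interpolation=2))
E
```

```text
mat (array([0.47902124, 0.10598767]), array([0.1183122 , 0.17827415]), 79.92903137207031)
felt (array([ 0.51157745, -0.32202814]), array([0.10533282, 0.06946808]), 76.45537567138672)
st [323 189  12  13 120] 0.1354512125731956 (array([ 0.64576514, -0.10276491]), array([0.02225759, 0.02240845]), 28.879186630249023) [ 0.64599323 -0.10305759  0.13276416]
st [324 209  10  23 219] 0.13493301520991366 (array([ 0.5920321 , -0.10405637]), array([0.04394405, 0.01624906]), 0.16096636652946472) [ 0.59216316 -0.10410466  0.13284198]
st [320 240  18  18 278] 0.13551850533183174 (array([ 0.53395654, -0.10328303]), array([0.03267797, 0.03288309]), 5.704026222229004) [ 0.53369161 -0.1033345   0.1331533 ]
rack (array([ 0.59293854, -0.10242129]), array([0.22805505, 0.09298681]), 0.3819073736667633) [ 0.47874862 -0.14815455  0.07001871] [ 0.70713067 -0.05519922  0.08598559]
box (array([ 0.71508044, -0.32248248]), array([0.07789614, 0.11524701]), 35.337432861328125) 0.059520847458733206
glue (array([0.69285516, 0.0972524 ]), array([0.02318267, 0.02216051]), 0.9765053391456604) 0.09602825950822447
lid (array([ 0.61463208, -0.34552844]), array([0.11864156, 0.07080849]), 79.60857391357422) 0.045398305482118095
```

View pics/rk.png

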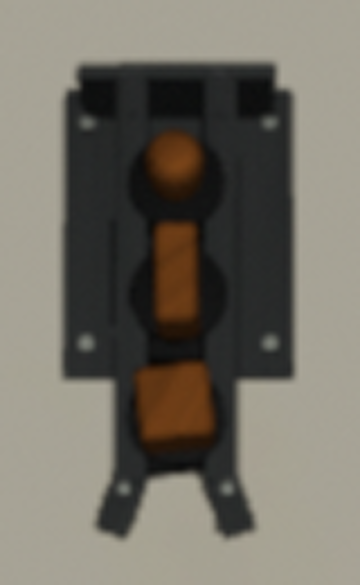

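The crop confirms square (turned about 5°) in front, oblong in the middle and round at the back. The rack yaw is about 0, the slot is at y≈-0.1035 and the rack origin is at x≈0.604. Next I turn the tool to line up with the slot and locate the nearby look-alikes.

```bash
python3 -m pendant '{"slide":[[0,0,0],[0,0,0],[4,0,0],[4,0,0],[4,0,0],[4,0,0],[4,0,0],[4,0,0],[4,0,0],[4,-2,0]],"spin":[0.12,0.119,0,0,0,0,0,0,0,0]}' 1 30
python3 - <<'E'
from h import *
f=np.load('top0.npz');p=f['p'];d=f['d'];c=optics.calibration('top')
for n,(a,b,e,g) in dict(orange=(300,340,330,368),green=(370,410,305,340)).items():
    P,uv=cloud(c,np.pad(np.ones((g-e,b-a),bool),((e,480-g),(a,640-b))),d); Q=P[P[:,2]>.02]; print(n,Q.min(0),Q.max(0))
print(tool())
E
```

```text
clock: 1.35
eef_pos: [0.4804, -0.6363, 0.2378]
ee_rot: [-0.0, 1.0, -0.001, -0.0]
ft_force: [0.1, 0.4, 0.8]
grip_width: 0.0857
gripper_force: 0.0
orange [ 0.31016981 -0.11164831  0.02008011] [ 0.35882859 -0.05580618  0.11892255]
green [ 0.36792267 -0.25379077  0.02001109] [ 0.41154565 -0.2019934   0.11926559]
(array([ 0.48035961, -0.63629896,  0.23781629]), array([[ 9.99998718e-01, -1.27547811e-03, -9.68405482e-04],
       [-1.27474372e-03, -9.99998900e-01,  7.58586982e-04],
       [-9.69371978e-04, -7.57351540e-04, -9.99999243e-01]]))
```

```bash
python3 -m pendant '{"slide":[[0.3,-5.3,0],[0.3,-5.3,0],[0.3,-5.3,0],[0.3,-5.3,0],[0.3,-5.3,0],[0.3,-5.3,0],[0.3,-5.3,0],[0.3,-5.3,0],[0,-5.3,0],[0,-5.3,0]],"spin":[0,0,0,0,0,0,0,0,0,0]}' 1 30
python3 - <<'E'
from h import *
c=optics.calibration('wrist'); p,d=optics.camera('wrist'); cv2.imwrite('pics/w1.png',p[:,:,::-1]); np.savez('w1.npz',p=p,d=d)
H,S,V=cv2.split(cv2.cvtColor(p,cv2.COLOR_RGB2HSV)); print(tool()[0])
P,uv=cloud(c,(H<20)&(S>100)&(V>50),d); Q=P[(P[:,2]>.125)]
m=np.zeros((480,640),np.uint8)
k=(P[:,2]>.125);m[uv[k,1],uv[k,0]]=1
n,l,st,ce=cv2.connectedComponentsWithStats(m)
for i in range(1,n):
    if st[i,4]>200: P,_=cloud(c,l==i,d); print(st[i],rect(P),P[:,2].mean())
E
```

```text
clock: 2.6
eef_pos: [0.5033, -0.1042, 0.2389]
ee_rot: [-0.0, 1.0, -0.0, -0.0]
ft_force: [0.2, -0.9, 0.8]
grip_width: 0.0853
gripper_force: 0.0
[ 0.50272769 -0.09844489  0.23873144]
[298   0  34  10 229] (array([ 0.63748145, -0.10128748]), array([0.01869411, 0.00487081]), 88.34383392333984) 0.12868547394739047
[ 300   40   35   83 2719] (array([ 0.59496228, -0.10297942]), array([0.04557518, 0.01940312]), 1.6661505699157715) 0.1337426961848252
[ 286  153   60   60 3017] (array([ 0.53630469, -0.1020218 ]), array([0.03360404, 0.03349454]), 6.637279033660889) 0.13378075623373806
```

View pics/w1.png

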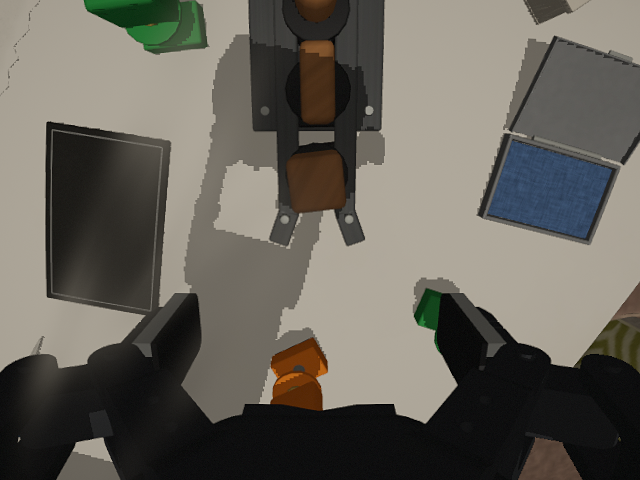

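The wrist view shows the square handle at (316,180), the oblong at (317,80) and the round at (316,5), all consistent with the top view. I go down on the square one at yaw +6°.

```bash
python3 -m pendant '{"slide":[[1.6,0.2,0],[1.6,0.2,2],[0,0,3],[0,0,3],[0,0,2.5],[0,0,2],[0,0,1.3],[0,0,0],[0,0,0]],"spin":[0,-0.105,0,0,0,0,0,0,0]}' 1 30
python3 -m pendant '{"slide":[[0,0,0],[0,0,0],[0,0,0],[0,0,0],[0,0,0],[0,0,0]],"spin":[0,0,0,0,0,0]}' 0 45
python3 -m pendant '{"slide":[[0,0,0],[0,0,0]],"spin":[0.105,0]}'
```

```text
clock: 3.78
eef_pos: [0.5366, -0.1104, 0.102]
ee_rot: [0.0, 0.999, 0.052, 0.001]
ft_force: [0.2, -0.7, 0.2]
grip_width: 0.0852
gripper_force: 0.0
clock: 4.53
eef_pos: [0.5362, -0.1096, 0.102]
ee_rot: [-0.0, 0.999, 0.052, 0.0]
ft_force: [-0.7, 3.1, 5.8]
grip_width: 0.0336
gripper_force: 45.3
clock: 4.78
eef_pos: [0.5367, -0.1096, 0.1019]
ee_rot: [-0.0, 1.0, 0.0, 0.001]
ft_force: [1.2, 3.3, 4.6]
grip_width: 0.0336
gripper_force: 45.2
```

```bash
python3 -m pendant '{"slide":[[0,-0.65,0],[0,0,-0.6],[0,0,-0.8],[0,0,0],[0,0,0]],"spin":[0,0,0,0,0]}'
python3 - <<'E'
from h import *
print(tool()[0]); p,d=optics.camera('wrist'); cv2.imwrite('pics/w2.png',p[:,:,::-1]);s=bot.sense();print(s['eef_pos'],s['ft_force'])
E
```

```text
clock: 5.4
eef_pos: [0.5355, -0.1034, 0.1151]
ee_rot: [-0.0, 1.0, -0.0, -0.0]
ft_force: [-0.3, -0.1, -0.4]
grip_width: 0.0332
gripper_force: 44.7
[ 0.53554546 -0.10342745  0.1151069 ]
[ 0.53545963 -0.10342101  0.11498705] [ 0.13345197  0.00417194 -1.26133398]
```

View pics/w2.png

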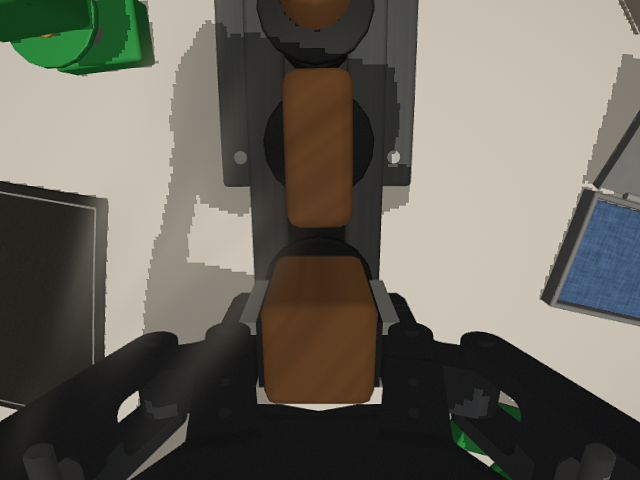

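The square handle (318,320) is held between the pads, lifted 13 mm and free of force. Next I take it straight out of the mouth, up and over to the mat.

```bash
python3 -m pendant '{"slide":[[-1.5,0,0],[-2,0,0],[-2,0,0],[-2,0,0],[-2,0,0],[-0.8,0,0],[0,0,0]],"spin":[0,0,0,0,0,0,0]}'
python3 -m pendant '{"slide":[[0,0,-2],[0,0,-2],[0,-3.5,-1],[0,-3.5,0],[0,-3.5,0],[0,-3.5,0],[0,-3.5,0],[0,-3.5,0],[0,-1,0],[0,0,0]],"spin":[0,0,0,0,0,0,0,0,0,0]}'
```

```text
clock: 6.32
eef_pos: [0.4322, -0.1034, 0.1152]
ee_rot: [0.0, 1.0, -0.0, 0.0]
ft_force: [-0.4, 0.5, -1.1]
grip_width: 0.0331
gripper_force: 44.8
clock: 7.58
eef_pos: [0.4332, 0.1169, 0.1653]
ee_rot: [0.0, 1.0, 0.001, 0.0]
ft_force: [-0.7, 0.5, -1.3]
grip_width: 0.0335
gripper_force: 45.3
```

```bash
python3 -m pendant '{"slide":[[0,0,2],[0,0,2.5],[0,0,2],[0,0,1],[0,0,0.25],[0,0,0.1],[0,0,0]],"spin":[0,0,0,0,0,0,0]}'
```

```text
clock: 8.45
eef_pos: [0.4335, 0.1167, 0.0875]
ee_rot: [-0.0, 1.0, -0.0, 0.001]
ft_force: [-0.4, 0.4, -1.0]
grip_width: 0.0339
gripper_force: 45.3
```

```bash
python3 -m pendant '{"slide":[[0,0,0.1],[0,0,0.1],[0,0,0]],"spin":[0,0,0]}'
```

```text
clock: 8.82
eef_pos: [0.4335, 0.1168, 0.0859]
ee_rot: [-0.0, 1.0, 0.0, 0.001]
ft_force: [-1.6, -0.4, 6.1]
grip_width: 0.0339
gripper_force: 46.0
```

```bash
python3 -m pendant '{"slide":[[0,0,0],[0,0,0],[0,0,0],[0,0,0],[0,0,-2],[0,0,-3],[0,0,-3],[0,0,-3],[0,0,0]],"spin":[0,0,0,0,0,0,0,0,0]}' 1
python3 -m pendant '{"slide":[[3,4,0],[3,4,0],[3,4,0],[3,4,0],[2,4,0],[2,2,0],[0,0,0],[0,0,0]],"spin":[0,0,0,0,0,0,0,0]}'
python3 - <<'E'
from h import *
c=optics.calibration('wrist'); p,d=optics.camera('wrist'); print(tool()[0])
H,S,V=cv2.split(cv2.cvtColor(p,cv2.COLOR_RGB2HSV)); P,uv=cloud(c,(H<20)&(S>100)&(V>50),d); k=P[:,2]>.125
m=np.zeros((480,640),np.uint8); m[uv[k,1],uv[k,0]]=1
n,l,st,ce=cv2.connectedComponentsWithStats(m)
for i in range(1,n):
    if st[i,4]>200: P,_=cloud(c,l==i,d); print(st[i],rect(P),P[:,2].mean())
c=optics.calibration('top'); p,d=optics.camera('top'); H,S,V=cv2.split(cv2.cvtColor(p,cv2.COLOR_RGB2HSV)); P,uv=cloud(c,(H<20)&(S>100)&(V>50),d); P=P[(P[:,1]>.05)&(P[:,1]<.17)&(P[:,2]>.1)&(P[:,0]>.38)&(P[:,0]<.5)];print('mat sq',rect(P),P[:,2].max())
E
```

```text
clock: 9.95
eef_pos: [0.4349, 0.1171, 0.1975]
ee_rot: [-0.001, 1.0, -0.0, 0.003]
ft_force: [-0.2, 0.4, -0.1]
grip_width: 0.0857
gripper_force: 0.0
clock: 10.95
eef_pos: [0.5916, -0.1029, 0.1933]
ee_rot: [-0.0, 1.0, -0.0, -0.001]
ft_force: [-0.5, 0.8, -0.4]
grip_width: 0.0856
gripper_force: 0.0
[ 0.59163205 -0.10257821  0.19363713]
[ 291  118   53   54 2222] (array([ 0.64894226, -0.10166477]), array([0.02565517, 0.02552977]), 89.63851165771484) 0.13297041418781988
[ 300  207   39   87 3202] (array([ 0.59558508, -0.1026767 ]), array([0.04493402, 0.01943461]), 0.662471354007721) 0.1335845348642145
mat sq (array([0.43414374, 0.11579286]), array([0.03228439, 0.0324883 ]), 89.19241333007812) 0.1223945975476397
```

```bash
python3 -m pendant '{"slide":[[0.25,0.05,2],[0,0,3],[0,0,2.5],[0,0,1.6],[0,0,0],[0,0,0]],"spin":[0,0,0,0,0,0]}' 1
python3 -m pendant '{"slide":[[0,0,0],[0,0,0],[0,0,0],[0,0,0],[0,0,0],[0,0,0],[0,0,0]],"spin":[0,0,0,0,0,0,0]}' 0 45
```

```text
clock: 11.8
eef_pos: [0.5959, -0.1039, 0.1045]
ee_rot: [0.0, 1.0, 0.0, 0.001]
ft_force: [0.1, 0.6, -0.2]
grip_width: 0.0853
gripper_force: 0.0
clock: 12.68
eef_pos: [0.5954, -0.104, 0.1041]
ee_rot: [0.0, 1.0, -0.0, 0.0]
ft_force: [-0.4, -0.5, 4.6]
grip_width: 0.0197
gripper_force: 48.1
```

```bash
python3 -m pendant '{"slide":[[0,0,-0.6],[0,0,-0.7],[-1.5,0,0],[-2.5,0,0],[-2.5,0,0],[-2.5,0,0],[-2.5,0,0],[-2.5,0,0],[-2,0,0],[0,0,0]],"spin":[0,0,0,0,0,0,0,0,0,0]}'
python3 -m pendant '{"slide":[[0,0,-3],[0,0,-3],[0,0,-3],[0,0,-3],[1,-3.5,0],[1.5,-3.5,0],[1.5,-3.5,0],[1.5,-3.5,0],[1.5,-3.5,0],[1.5,-3,0]],"spin":[0,0,0,0,0,0,0,0,0,0]}'
python3 -m pendant '{"slide":[[0,0,0],[0,0,0]],"spin":[0,0]}'
```

```text
clock: 13.92
eef_pos: [0.4329, -0.1035, 0.1162]
ee_rot: [-0.0, 1.0, -0.0, -0.001]
ft_force: [0.6, -0.5, -0.4]
grip_width: 0.0195
gripper_force: 47.6
clock: 15.18
eef_pos: [0.5211, 0.1027, 0.2367]
ee_rot: [-0.0, 1.0, 0.0, 0.0]
ft_force: [1.2, -0.3, 0.6]
grip_width: 0.0195
gripper_force: 47.5
clock: 15.42
eef_pos: [0.5202, 0.1009, 0.2365]
ee_rot: [0.0, 1.0, 0.0, -0.0]
ft_force: [-0.4, 0.1, -1.0]
grip_width: 0.0194
gripper_force: 47.6
```

```bash
python3 -m pendant '{"slide":[[0,0,3],[0,0,4],[0,0,3.5],[0,0,2.5],[0,0,1.2],[0,0,0.4],[0,0,0.2],[0,0,0.1],[0,0,0]],"spin":[0,0,0,0,0,0,0,0,0]}'
```

```text
clock: 16.55
eef_pos: [0.5209, 0.1012, 0.0885]
ee_rot: [-0.0, 1.0, -0.0, 0.001]
ft_force: [0.8, -0.4, -0.2]
grip_width: 0.0193
gripper_force: 47.6
```

```bash
python3 -m pendant '{"slide":[[0,0,0.1],[0,0,0.1],[0,0,0]],"spin":[0,0,0]}'
python3 -m pendant '{"slide":[[0,0,0],[0,0,0],[0,0,0],[0,0,0],[0,0,-2],[0,0,-3],[0,0,-3],[0,0,-3],[0,0,0]],"spin":[0,0,0,0,0,0,0,0,0]}' 1
python3 -m pendant '{"slide":[[2,3.5,0],[2,3.5,0],[2,3.5,0],[2,3.5,0],[2,3.5,0],[2.5,2.9,0],[0,0,0],[0,0,0]],"spin":[0,0,0,0,0,0,0,0]}'
python3 - <<'E'
from h import *
c=optics.calibration('wrist'); p,d=optics.camera('wrist'); print(tool()[0])
H,S,V=cv2.split(cv2.cvtColor(p,cv2.COLOR_RGB2HSV)); P,uv=cloud(c,(H<20)&(S>100)&(V>50),d); k=P[:,2]>.125
m=np.zeros((480,640),np.uint8); m[uv[k,1],uv[k,0]]=1
n,l,st,ce=cv2.connectedComponentsWithStats(m)
for i in range(1,n):
    if st[i,4]>200: P,_=cloud(c,l==i,d); print(st[i],rect(P),P[:,2].mean())
c=optics.calibration('top'); p,d=optics.camera('top'); cv2.imwrite('pics/t2.png',p[:,:,::-1])
E
```

```text
clock: 16.92
eef_pos: [0.5211, 0.1013, 0.0881]
ee_rot: [-0.0, 1.0, 0.0, 0.001]
ft_force: [-4.0, -1.1, 10.9]
grip_width: 0.0194
gripper_force: 49.3
clock: 18.05
eef_pos: [0.5225, 0.1014, 0.1987]
ee_rot: [-0.0, 1.0, -0.0, 0.003]
ft_force: [0.9, -0.2, 0.1]
grip_width: 0.0854
gripper_force: 0.0
clock: 19.05
eef_pos: [0.6442, -0.1025, 0.194]
ee_rot: [-0.0, 1.0, -0.0, -0.001]
ft_force: [0.7, 0.6, -0.4]
grip_width: 0.0853
gripper_force: 0.0
[ 0.64415829 -0.10211449  0.19445125]
[ 294  222   49   50 1877] (array([ 0.64942761, -0.10175462]), array([0.0251699 , 0.02516155]), 0.4137449562549591) 0.13265638646491304
```

View pics/t2.png

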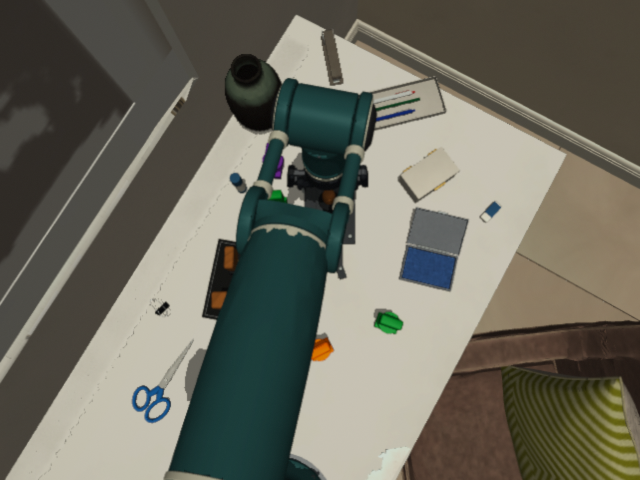

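Both stamps stand on the mat at (230,258) and (218,299). Now the round one.

```bash
python3 -m pendant '{"slide":[[0.4,0.1,2],[0,0,3],[0,0,2.5],[0,0,1.7],[0,0,0],[0,0,0]],"spin":[0,0,0,0,0,0]}' 1
python3 -m pendant '{"slide":[[0,0,0],[0,0,0],[0,0,0],[0,0,0],[0,0,0],[0,0,0],[0,0,0]],"spin":[0,0,0,0,0,0,0]}' 0 45
python3 -m pendant '{"slide":[[0,0,-0.6],[0,0,-0.7],[0,0,0]],"spin":[0,0,0]}'
```

```text
clock: 19.9
eef_pos: [0.65, -0.1039, 0.1046]
ee_rot: [0.0, 1.0, 0.0, 0.001]
ft_force: [0.9, 0.7, 0.3]
grip_width: 0.0851
gripper_force: 0.0
clock: 20.78
eef_pos: [0.6495, -0.104, 0.1043]
ee_rot: [0.0, 1.0, -0.0, 0.0]
ft_force: [-0.6, 1.1, 5.3]
grip_width: 0.0249
gripper_force: 44.4
clock: 21.15
eef_pos: [0.6497, -0.1041, 0.1175]
ee_rot: [0.0, 1.0, -0.0, 0.001]
ft_force: [-0.0, 0.2, -0.5]
grip_width: 0.0251
gripper_force: 44.2
```

```bash
python3 -m pendant '{"slide":[[-1.5,0,0],[-2.5,0,0],[-2.5,0,0],[-2.5,0,0],[-2.5,0,0],[-2.5,0,0],[-2.5,0,0],[-2.5,0,0],[-2.5,0,0],[0,0,0]],"spin":[0,0,0,0,0,0,0,0,0,0]}'
python3 -m pendant '{"slide":[[0,0,-3],[0,0,-3.5],[0,0,-3.5],[0,0,-2.5],[1,3.5,0],[1.5,3.5,0],[1.5,3.5,0],[1.5,3.5,0],[1.3,4,0],[1.1,4,0]],"spin":[0,0,0,0,0,0,0,0,0,0]}'
python3 -m pendant '{"slide":[[0,0,0],[0,0,0]],"spin":[0,0]}'
python3 - <<'E'
from h import *
p,d=optics.camera('wrist'); print(tool()[0]); cv2.imwrite('pics/w3.png',p[:,:,::-1])
E
```

```text
clock: 22.4
eef_pos: [0.4314, -0.1034, 0.1159]
ee_rot: [-0.0, 1.0, -0.0, -0.001]
ft_force: [0.9, -0.2, -1.4]
grip_width: 0.0251
gripper_force: 44.2
clock: 23.65
eef_pos: [0.5141, -0.3253, 0.2414]
ee_rot: [-0.0, 1.0, -0.0, 0.0]
ft_force: [0.4, 0.4, -1.1]
grip_width: 0.0252
gripper_force: 44.5
clock: 23.9
eef_pos: [0.5132, -0.3236, 0.2412]
ee_rot: [-0.001, 1.0, -0.0, -0.0]
ft_force: [0.5, 0.2, -1.7]
grip_width: 0.0251
gripper_force: 44.7
[ 0.51308529 -0.32312619  0.24133754]
```

View pics/w3.png

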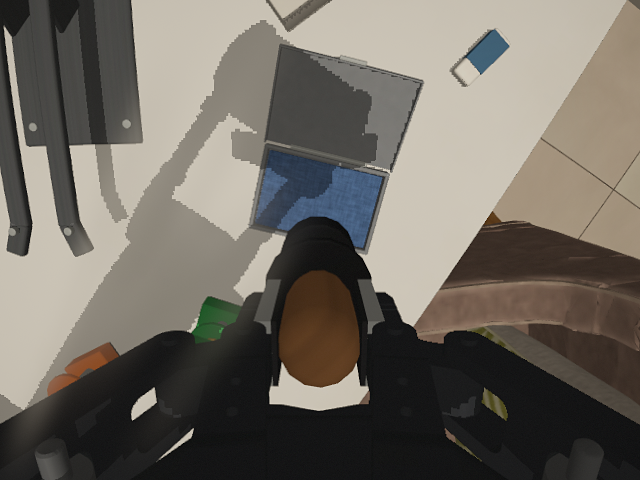

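The round handle is held at (318,328), above the felt at (318,205), which looks offset only because the camera is tilted. Lowering now.

```bash
python3 -m pendant '{"slide":[[0,0.1,3],[0,0,4],[0,0,3.5],[0,0,2.2],[0,0,1],[0,0,0.5],[0,0,0.3],[0,0,0.1],[0,0,0]],"spin":[0,0,0,0,0,0,0,0,0]}'
```

```text
clock: 25.08
eef_pos: [0.5136, -0.3252, 0.0965]
ee_rot: [0.0, 1.0, -0.0, 0.0]
ft_force: [0.7, 0.4, -0.6]
grip_width: 0.0249
gripper_force: 44.7
```

```bash
python3 -m pendant '{"slide":[[0,0,0.2],[0,0,0.15],[0,0,0],[0,0,0]],"spin":[0,0,0,0]}'
```

```text
clock: 25.58
eef_pos: [0.5137, -0.3251, 0.0933]
ee_rot: [0.0, 1.0, -0.0, 0.0]
ft_force: [-1.2, 0.4, 5.2]
grip_width: 0.0249
gripper_force: 45.3
```

```bash
python3 -m pendant '{"slide":[[0,0,0],[0,0,0],[0,0,0],[0,0,0],[0,0,-2],[0,0,-3],[0,0,-3],[0,0,-2.5],[0,0,0]],"spin":[0,0,0,0,0,0,0,0,0]}' 1
python3 -m pendant '{"slide":[[0,-3,0],[0,-5,0],[0,-5,0],[0,-5,0],[0.3,-5,0],[0.3,-5,0],[0,-5,0],[0,-5,0],[0,-3.5,0],[0,-1,0]],"spin":[0,0,0,0,0,0,0,0,0,0]}' 1
python3 -m pendant '{"slide":[[0,0,0],[0,0,0]],"spin":[0,0]}'
python3 - <<'E'
from h import *
c=optics.calibration('wrist'); p,d=optics.camera('wrist'); print(tool()[0])
def st_(c,p,d,lo):
    H,S,V=cv2.split(cv2.cvtColor(p,cv2.COLOR_RGB2HSV)); P,uv=cloud(c,(H<20)&(S>100)&(V>50),d); k=P[:,2]>lo
    m=np.zeros((480,640),np.uint8); m[uv[k,1],uv[k,0]]=1
    n,l,st,ce=cv2.connectedComponentsWithStats(m)
    for i in range(1,n):
        if st[i,4]>40: P,_=cloud(c,l==i,d); print(st[i],rect(P),P[:,2].mean())
st_(c,p,d,.112)
c=optics.calibration('top'); p,d=optics.camera('top'); print('top');st_(c,p,d,.112)
cv2.imwrite('pics/t3.png',cv2.resize(p[190:310,380:490,::-1],None,fx=4,fy=4))
E
```

```text
clock: 26.7
eef_pos: [0.5152, -0.3263, 0.2017]
ee_rot: [0.002, 1.0, -0.0, 0.003]
ft_force: [0.4, -0.8, -1.4]
grip_width: 0.0852
gripper_force: 0.0
clock: 27.95
eef_pos: [0.5185, 0.1018, 0.1964]
ee_rot: [0.0, 1.0, 0.001, -0.001]
ft_force: [0.6, 0.1, -0.5]
grip_width: 0.0855
gripper_force: 0.0
clock: 28.2
eef_pos: [0.5192, 0.099, 0.197]
ee_rot: [0.0, 1.0, -0.001, -0.0]
ft_force: [-0.4, 0.1, 0.5]
grip_width: 0.0849
gripper_force: 0.0
[0.51928346 0.09887146 0.19707424]
[ 297  204   36   80 2713] (array([0.52118817, 0.10164493]), array([0.01974946, 0.04531662]), 89.18930053710938) 0.11763628775578575
[ 263  351   54   50 2535] (array([0.43535452, 0.11748965]), array([0.03323265, 0.03331868]), 0.5724310874938965) 0.1174779636302301
[558 471  25   9 125] (array([ 0.42034375, -0.02201106]), array([0.21215195, 0.01448108]), 38.43378448486328) 0.12039646197978582
top
[224 257  10  12 110] (array([0.50828302, 0.10019215]), array([0.02288729, 0.01928742]), 1.5812649726867676) 0.11717418817210276
[433 256  12  13 120] (array([ 0.51015024, -0.32378009]), array([0.02298809, 0.02360064]), 76.69857025146484) 0.12100458373444785
[212 292  15  16 216] (array([0.43315848, 0.11695078]), array([0.03039548, 0.02951638]), 1.6368483304977417) 0.11746620668881115
[308 342  23  17 157] (array([ 0.3346684 , -0.08415815]), array([0.01830652, 0.0451344 ]), 26.339006423950195) 0.11417998037316661
```

View pics/t3.png

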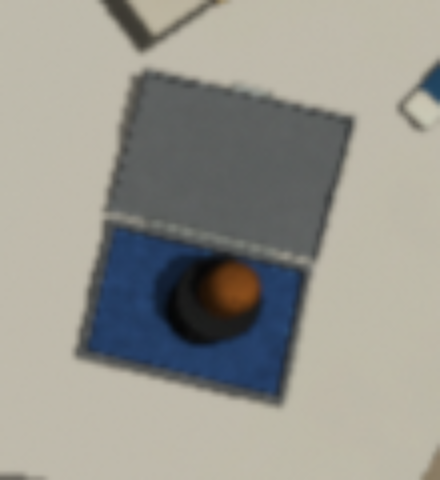

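The round stamp stands well inside the felt (crop 215,300). Now I regrip the oblong one.

```bash
python3 -m pendant '{"slide":[[0.15,-0.25,2],[0,0,3],[0,0,3],[0,0,2],[0,0,0.9],[0,0,0],[0,0,0]],"spin":[0,0,0,0,0,0,0]}' 1
python3 -m pendant '{"slide":[[0,0,0],[0,0,0],[0,0,0],[0,0,0],[0,0,0],[0,0,0],[0,0,0]],"spin":[0,0,0,0,0,0,0]}' 0 45
python3 -m pendant '{"slide":[[0,0,-1],[0,0,-3],[0,0,-3],[0,0,-3],[0,0,-3],[0,0,-2],[0,0,0]],"spin":[0,0,0,0,0,0,0]}'
```

```text
clock: 29.18
eef_pos: [0.5218, 0.1025, 0.0894]
ee_rot: [-0.0, 1.0, -0.0, 0.001]
ft_force: [0.0, 0.8, -0.4]
grip_width: 0.0853
gripper_force: 0.0
clock: 30.05
eef_pos: [0.5209, 0.1027, 0.0885]
ee_rot: [-0.0, 1.0, -0.0, 0.0]
ft_force: [-1.0, 0.8, 2.8]
grip_width: 0.0195
gripper_force: 48.5
clock: 30.92
eef_pos: [0.5222, 0.1026, 0.2407]
ee_rot: [-0.0, 1.0, -0.0, 0.002]
ft_force: [-0.2, 0.3, -1.1]
grip_width: 0.0195
gripper_force: 48.1
```

```bash
python3 -m pendant '{"slide":[[-1.5,3,0],[-1.5,3.5,0],[-1.5,3.5,0],[-1.5,3.5,0],[-1.5,3.5,0],[-1.4,3.6,0],[0,0,0],[0,0,0]],"spin":[0,0,0,0,0,0,0,0]}'
python3 -m pendant '{"slide":[[0,0,3],[0,0,4],[0,0,3],[0,0,2],[0,0,0.3],[0,0,0],[0,0,0]],"spin":[0,0,0,0,0,0,0]}'
```

```text
clock: 31.92
eef_pos: [0.4314, -0.1031, 0.2374]
ee_rot: [-0.0, 1.0, -0.001, -0.001]
ft_force: [-0.1, 0.4, 0.3]
grip_width: 0.0194
gripper_force: 48.2
clock: 32.8
eef_pos: [0.4329, -0.1034, 0.1165]
ee_rot: [0.0, 1.0, 0.0, 0.001]
ft_force: [0.4, -0.3, -0.1]
grip_width: 0.0197
gripper_force: 48.2
```

```bash
python3 -m pendant '{"slide":[[1.5,0,0],[2,0,0],[2,0,0],[2,0,0],[2,0,0],[2,0,0],[2,0,0],[2,0,0],[0.7,0,0],[0,0,0]],"spin":[0,0,0,0,0,0,0,0,0,0]}'
python3 -m pendant '{"slide":[[0,0,0],[0,0,0]],"spin":[0,0]}'
```

```text
clock: 34.05
eef_pos: [0.5944, -0.1034, 0.1154]
ee_rot: [0.0, 1.0, -0.0, 0.0]
ft_force: [-0.2, -0.4, -1.4]
grip_width: 0.0197
gripper_force: 48.1
clock: 34.3
eef_pos: [0.5931, -0.1034, 0.1152]
ee_rot: [-0.0, 1.0, -0.0, -0.0]
ft_force: [0.3, 0.3, -1.4]
grip_width: 0.0197
gripper_force: 48.1
```

Lower onto the prongs (x +2 mm), release, rise.

```bash
python3 -m pendant '{"slide":[[0.15,0,0.5],[0,0,0.4],[0,0,0.2],[0,0,0],[0,0,0]],"spin":[0,0,0,0,0]}'
```

```text
clock: 34.92
eef_pos: [0.5951, -0.1034, 0.1045]
ee_rot: [-0.0, 1.0, -0.0, -0.0]
ft_force: [-3.2, 0.4, 3.1]
grip_width: 0.0195
gripper_force: 48.6
```

```bash
python3 -m pendant '{"slide":[[0,0,0],[0,0,0],[0,0,0],[0,0,0],[0,0,-2],[0,0,-3],[0,0,-3],[0,0,-1.5],[0,0,0]],"spin":[0,0,0,0,0,0,0,0,0]}' 1
python3 -m pendant '{"slide":[[-3,-3.5,0],[-3,-4,0],[-3,-4,0],[-3,-4,0],[-2,-4,0],[-2,-2.5,0],[0,0,0],[0,0,0]],"spin":[0,0,0,0,0,0,0,0]}'
python3 - <<'E'
from h import *
print(tool()[0])
c=optics.calibration('top'); p,d=optics.camera('top')
H,S,V=cv2.split(cv2.cvtColor(p,cv2.COLOR_RGB2HSV)); P,uv=cloud(c,(H<20)&(S>100)&(V>50),d); k=P[:,2]>.11
m=np.zeros((480,640),np.uint8); m[uv[k,1],uv[k,0]]=1
n,l,st,ce=cv2.connectedComponentsWithStats(m)
for i in range(1,n):
    if st[i,4]>40: P,_=cloud(c,l==i,d); print(st[i],rect(P),P[:,2].mean())
E
```

```text
clock: 36.05
eef_pos: [0.5964, -0.1037, 0.2015]
ee_rot: [0.0, 1.0, -0.0, 0.002]
ft_force: [-0.2, -0.2, -0.1]
grip_width: 0.0856
gripper_force: 0.0
clock: 37.05
eef_pos: [0.4351, 0.1163, 0.1985]
ee_rot: [0.0, 1.0, 0.0, -0.0]
ft_force: [0.5, 0.1, 0.9]
grip_width: 0.0855
gripper_force: 0.0
[0.43508752 0.1162849  0.19849722]
[325 210   9  22 196] (array([ 0.59208649, -0.10405318]), array([0.04393768, 0.01627869]), 0.18720927834510803) 0.13268821965458574
[433 256  12  13 116] (array([ 0.50972998, -0.32403467]), array([0.0223285 , 0.02384369]), 87.3507080078125) 0.1208149643966561
[212 302  16   6  68] (array([0.4233205 , 0.10232538]), array([0.01006211, 0.05784222]), 1.4038597345352173) 0.12138597771079648
[308 341  23  18 214] (array([ 0.33426169, -0.08431062]), array([0.01928653, 0.04510819]), 26.567548751831055) 0.11350767031142298
```

The oblong is back within a millimetre of its start. Now the square one.

```bash
python3 -m pendant '{"slide":[[-0.15,0,2],[0,0,3],[0,0,3],[0,0,2],[0,0,1.2],[0,0,0],[0,0,0]],"spin":[0,0,0,0,0,0,0]}' 1
python3 -m pendant '{"slide":[[0,0,0],[0,0,0],[0,0,0],[0,0,0],[0,0,0],[0,0,0],[0,0,0]],"spin":[0,0,0,0,0,0,0]}' 0 45
python3 -m pendant '{"slide":[[0,0,-1],[0,0,-2],[0,0,-2.5],[0,0,-2.5],[0,0,0]],"spin":[0,0,0,0,0]}'
```

```text
clock: 37.98
eef_pos: [0.4348, 0.1165, 0.0881]
ee_rot: [-0.0, 1.0, -0.0, 0.001]
ft_force: [-0.6, -0.1, 0.6]
grip_width: 0.0854
gripper_force: 0.0
clock: 38.85
eef_pos: [0.4343, 0.1168, 0.0878]
ee_rot: [-0.0, 1.0, -0.0, 0.0]
ft_force: [-0.6, 1.0, 5.4]
grip_width: 0.0337
gripper_force: 45.1
clock: 39.48
eef_pos: [0.4352, 0.1168, 0.1692]
ee_rot: [-0.0, 1.0, -0.0, 0.002]
ft_force: [0.6, 0.3, 0.2]
grip_width: 0.0334
gripper_force: 44.7
```

```bash
python3 -m pendant '{"slide":[[0,3,0],[0,4,0],[0,4,0],[0,4,0],[0,4,0],[0,3,0],[0,0,0],[0,0,0]],"spin":[0,0,0,0,0,0,0,0]}'
python3 -m pendant '{"slide":[[0,0,2],[0,0,2],[0,0,1],[0,0,0],[0,0,0]],"spin":[0,0,0,0,0]}'
```

```text
clock: 40.48
eef_pos: [0.4329, -0.1029, 0.1661]
ee_rot: [-0.001, 1.0, -0.0, -0.001]
ft_force: [0.1, -0.3, -0.7]
grip_width: 0.0333
gripper_force: 45.2
clock: 41.1
eef_pos: [0.4343, -0.1032, 0.1179]
ee_rot: [0.0, 1.0, 0.0, 0.0]
ft_force: [0.3, 0.6, -1.2]
grip_width: 0.0337
gripper_force: 45.2
```

```bash
python3 -m pendant '{"slide":[[1.5,0,0],[2,0,0],[2,0,0],[2,0,0],[1.5,0,0],[1.3,0,0],[0,0,0],[0,0,0]],"spin":[0,0,0,0,0,0,0,0]}'
python3 -m pendant '{"slide":[[0,0,0.5],[0,0,0.4],[0,0,0.3],[0,0,0],[0,0,0]],"spin":[0,0,0,0,0]}'
```

```text
clock: 42.1
eef_pos: [0.5362, -0.1033, 0.117]
ee_rot: [-0.0, 1.0, -0.0, -0.0]
ft_force: [-0.5, 0.7, -0.7]
grip_width: 0.0334
gripper_force: 45.2
clock: 42.72
eef_pos: [0.5368, -0.1034, 0.1053]
ee_rot: [0.0, 1.0, -0.0, 0.0]
ft_force: [0.5, -0.3, -0.6]
grip_width: 0.0337
gripper_force: 45.2
```

```bash
python3 -m pendant '{"slide":[[0,0,0.15],[0,0,0.1],[0,0,0],[0,0,0]],"spin":[0,0,0,0]}'
python3 -m pendant '{"slide":[[0,0,0],[0,0,0],[0,0,0],[0,0,0],[0,0,-2],[0,0,-3],[0,0,-3],[0,0,-1.5],[0,0,0]],"spin":[0,0,0,0,0,0,0,0,0]}' 1
python3 -m pendant '{"slide":[[0,-4,0],[0,-4,-1],[0,-4,0],[0,-4,0],[0,-4,0],[0,-4,0],[0,0,0],[0,0,0]],"spin":[0,0,0,0,0,0,0,0]}'
python3 - <<'E'
from h import *
print(tool()[0])
c=optics.calibration('top'); p,d=optics.camera('top'); cv2.imwrite('pics/t4.png',p[:,:,::-1])
H,S,V=cv2.split(cv2.cvtColor(p,cv2.COLOR_RGB2HSV)); P,uv=cloud(c,(H<20)&(S>100)&(V>50),d); k=P[:,2]>.11
m=np.zeros((480,640),np.uint8); m[uv[k,1],uv[k,0]]=1
n,l,st,ce=cv2.connectedComponentsWithStats(m)
for i in range(1,n):
    if st[i,4]>40: P,_=cloud(c,l==i,d); print(st[i],rect(P),P[:,2].mean())
E
```

```text
clock: 43.22
eef_pos: [0.5371, -0.1035, 0.1038]
ee_rot: [0.0, 1.0, -0.0, 0.0]
ft_force: [-2.8, -0.2, 5.0]
grip_width: 0.0336
gripper_force: 45.7
clock: 44.35
eef_pos: [0.5376, -0.1036, 0.1989]
ee_rot: [0.0, 1.0, -0.0, 0.001]
ft_force: [-0.5, 0.0, -0.7]
grip_width: 0.0854
gripper_force: 0.0
clock: 45.35
eef_pos: [0.536, 0.1361, 0.2063]
ee_rot: [0.001, 1.0, 0.0, -0.001]
ft_force: [0.9, -0.2, -1.3]
grip_width: 0.0855
gripper_force: 0.0
[0.53597902 0.13614671 0.20629056]
[325 210   9  22 197] (array([ 0.59207904, -0.10402435]), array([0.04396663, 0.01629843]), 0.11913163959980011) 0.13264911577286684
[321 241  17  17 272] (array([ 0.53423517, -0.10415026]), array([0.03231675, 0.0325097 ]), 89.72212219238281) 0.13291925769228005
[433 256  12  13 120] (array([ 0.5103428, -0.323742 ]), array([0.02428851, 0.02267078]), 25.370115280151367) 0.12093832954151784
[308 342  23  17 213] (array([ 0.33427271, -0.08438739]), array([0.01925554, 0.04514825]), 26.44655990600586) 0.11358661805618961
```

View pics/t4.png

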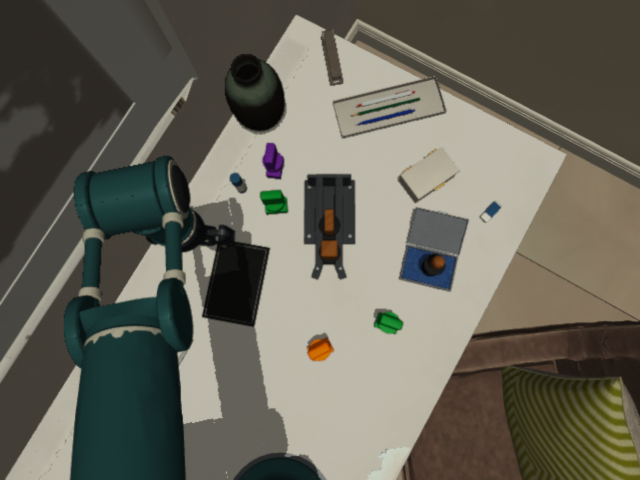

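The square stamp (330,252) and the oblong (329,222) hang where they started, to within 1 mm. The round one stands on the felt (433,263), the glue stick and box are where they were, and the arm is clear.

```bash
python3 -c "
from station import bot; print(bot.sign_off())"
```

```text
the job is handed in; nothing more can be done
None
```

The job is handed in at about 45 s of robot time: the round stamp stands on the felt inside the rim, the square and oblong stamps hang within about 1 mm of where they started, and the glue stick and wooden box look unmoved; the hand-in gave no verdict.

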